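# Find the binding idler wheel and seat it in the rework block

## Robot

A 6-joint arm with a two-finger parallel gripper is mounted at the origin on a cart in front of the work surface, level with it; the furniture and walls round the work are solid. World frame = base frame: x ahead of the robot, y to its left, z up, the work surface at z = 0. Lengths are in mm, angles in degrees, forces in N, time in s.
With the tool pointing down it reaches from about 300 to 850 mm from the base axis. Payload 4.2 kg.
Tool frame: the origin (TCP) lies at the very end of the fingers, on their centre line; the grasp point (between the pads) lies 19 mm behind it (hold_point_z is the z of the grasp point in the tool frame, in mm); z points along the fingers, y is the direction in which the jaws open and shut (so a half turn about z gives the same grasp; the last joint's range is limited). The gripper opens to 91 mm and grips with 3 to 60 N. Pads are 32 mm wide; open, the fingers measure 118 mm over their backs; the gripper's body (76 mm by 178 mm) begins 60 mm behind the grasp point.
Start: joints at [71.219, 18.312, 89.639, -0, 72.044, -1.146], TCP at [174.207, 547.995, 187.676] pointing down, gripper open.
Joint ranges: [-177.97, 177.97], [-48.28, 115.42], [12.27, 149.76], [-77.06, 257.06], [2.81, 150.46], [-146.56, 146.56]. Speed limits (degrees/s): [147.25, 147.25, 180, 180, 180, 180].

## Interface

Orientations are given as [roll, pitch, yaw] about the fixed x, y, z axes, in that order (R = Rz(yaw) Ry(pitch) Rx(roll)).
In Python, from workcell import state, grab_frame, job_done, hold_point_z gives the robot as it stands. The module is installed in compiled form; this text tells all that it offers.
- The arm moves only by the shell command python3 -m creep 'ROWS' [FORCE]. ROWS is JSON, a list of rows, each a list of 7 numbers: the closure, from 0 (fully open) to 1 (shut), then the shift along the tool's x, y, z in mm, then the turn, a rotation vector about the tool's x, y, z in degrees. A call has 1 to 5 rows; each row shifts and turns the commanded pose from where the row before left it, along the tool's axes as they then stand; what a row does not reach is not made up. A row lasts 1/8 s, in which the tool goes at most 62.5 mm and 10.7 degrees, less where a joint would pass 70% of its speed; a pose out of reach is approached as far as the arm can. A call is refused whole if a number of a shift passes 62.5 or a number of a turn 10.7, either way. A call with a gripper value outside its range is refused whole. The fingers move at their own pace and stop on an object; FORCE is the grip in N (left out, the last holds). Time passes only in rows, so rows that do not move let the fingers close. It gives the time, the measured TCP pose, the force and the opening at its end, in the units of the state.
- state(): the state, without advancing time (a new reading comes with each control period).
- grab_frame(name): name is "side" or "top" or "wrist"; returns a dict with "frame" (400x640x3 uint8, red, green, blue), "fx", "fy", "cx", "cy" (pixels), "view" (4x4, takes a point from world to camera coordinates). Camera axes: x right, y down, z forward; pixel columns grow to the right and rows downward; lengths in mm; the calibration is good to about 2 mm. A picture is of the moment at which its call begins. There is no depth.
- job_done(): hands the job in, once; it reports no verdict.
The state is a dict: "time_s": time; "qpos": joint angles; "qvel": joint speeds; "effort": joint torques, N m; "ee_pos": TCP position; "ee_rot": TCP orientation; "force": force on the tool from outside, world axes, zero at the start; "torque": the same for the moment, N m; "gripper_width": finger opening in mm.
Only numpy, scipy, OpenCV 4.12 (cv2) and the standard library are available. Lean on these libraries where they do the work, as an engineer would, in place of code of your own. Each camera call takes 0.05 s, during which the arm holds its last target.

## Task

Three identical-looking idler wheels stand in the test rack. Turn them in place by hand, an eighth of a turn or more, to feel which one binds on its axle, then lift that one out of the rack and seat it fully home and upright in the socket of the single rework block, without forcing it. Leave the two free-running ones seated in the rack and do not disturb the things around.

Things in the scene. Friction and masses are not known exactly. Their poses are not given: they have to be found in the camera images.
- test_rack: grey aluminium block fixed to the bench, 64 x 210 mm (x, y), 34 mm high, with three square through sockets in a row along its y axis, pitch 75 mm, an idler standing in each at the start. Origin: centre of the underside. At both ends a small screwed foot, 8 mm high, reaches 21 mm beyond the block.
- socket_1 (a point): centre of the mouth, at the rack's top face (34 mm above the bench), of the socket at the rack's +y end. Axes as the rack's, z up. Each socket is a 26 x 26 mm hole with sides along the rack's x and y and no lead-in. An idler's shank stands in it with about 1 mm of play all round, so its carrier can twist about 0.08 rad before it stops.
- socket_2 (a point): the same for the middle socket. An idler's carrier: square 24 x 24 mm steel shank, 28 mm long with a stepped foot (20 mm wide at the tip), under a round collar of 38 mm diameter, 6 mm thick, that rests on the block's top face when fully home (shank tip then 6 mm above the bench). Idler mass about 0.35 kg; lift it by the wheel.
- socket_3 (a point): the same for the socket at the rack's -y end. Which socket holds the binding idler is drawn anew each time; the three look alike and only turning tells. The carrier of the binding one does not swing round under its wheel when lifted by the wheel.
- wheel_place_1 (a point): fixed point of the rack: centre of the wheel standing home in socket_1, 58 mm above the bench, on the upright axle. The grey wheel is 46 mm in diameter and 24 mm high (46 to 70 mm above the bench, 6 mm gap under it to the collar) and turns endlessly either way. An axle end 12 mm wide stands 1 mm out on top.
- wheel_place_2 (a point): the same for socket_2. A binding wheel takes about 0.35 N m to turn, at any speed, and stays where it is left (once the hand has stopped, about 0.1 N m against the last slow motion is still felt); a free-running one takes under 0.005 N m and spins on when let go.
- wheel_place_3 (a point): the same for socket_3. On top of each wheel three small dark holes, 15 mm from the axle and 90 degrees apart (the fourth place is blank), show how it has turned; they start at any angle.
- rework_block: grey aluminium block fixed to the bench, 60 x 60 mm, 34 mm high, with one empty square socket in the middle; origin: centre of the underside. Two feet 8 mm high reach 21 mm beyond its +x and -x sides.
- rework_socket (a point): centre of the mouth of the rework block's socket, 34 mm above the bench; a through hole, 26 x 26 mm with sides along the block's x and y, no lead-in. The shank fits in any of its four quarter-turn positions. Fully home, the collar rests on the block's top. The seating must never take more than 40 N between the block and anything else.
- lever_press: tall green arbor press, fixed to the bench, about 0.35 m high, 0.1 m wide and 0.2 m deep, with a lever that slants out to its +y side: furniture, to be kept clear of, by the wrist and arm too (pass between it and the robot, close in). Origin: under its middle.
- oil: small brown oil bottle, 38 mm diameter, 106 mm high, loose; origin: centre of the underside. To be left alone.
- tin: round steel tin, 69 mm diameter, 40 mm high, loose; origin: centre of the underside. To be left alone.
- key: bent hex key, 40 x 108 mm, 9 mm thick, loose; origin: centre of the underside. To be left alone.
There are look-alikes about, which are no part of the job. What is shaped like the rework_block but red is not meant.

How it is judged:
By the outcome, as a careful person would: the job done as asked, in the order asked, and still so for the second after the job is handed in, with the robot touching nothing.
It also fails if it takes over 72 s, if anything falls off the work surface, if the arm or the gripper's body presses on something with over 40 N, if the wrist force passes 120 N, or if a joint passes its speed limit or range.

## Working session

There is one attempt and no reset: what is moved stays moved. The work goes in short steps, Python scripts to look and compute and a shell command to move; the robot and the scene stay as the last step left them, time stands still between calls to the robot, and variables do not carry over. Pictures are saved under pics/ and viewed, and the job is handed in when it is done.

```bash
mkdir -p pics
python3 - <<'E'
from workcell import *
import cv2,numpy as np
print(hold_point_z() if callable(hold_point_z) else hold_point_z); print(state())
for n in("side","top","wrist"):
    f=grab_frame(n); cv2.imwrite(f"pics/{n}0.png",f["frame"][:,:,::-1]); np.save(f"{n}0.npy",{k:f[k] for k in f},allow_pickle=True)
    print(n,f["fx"],f["fy"],f["cx"],f["cy"],np.round(f["view"],4).tolist())
E
```

```text
-18.8
{'time_s': 0.0, 'qpos': array([ 7.12175937e+01,  1.83505713e+01,  8.97055400e+01, -1.54144820e-03,
        7.20420690e+01, -1.14430756e+00]), 'qvel': array([ 0.12903285, -0.00294117, -0.13597898,  0.0508185 , -0.10555525,
        0.00696292]), 'effort': array([ 7.14693779e-04, -4.12464774e+01, -2.31978697e+01,  7.29591586e-02,
        4.55323874e-02, -1.66008285e-04]), 'ee_pos': array([174.04744923, 547.46438045, 186.83689567]), 'ee_rot': array([-1.79901810e+02, -4.95473411e-04,  1.62362377e+02]), 'force': array([0.90512382, 0.70780119, 0.90352383]), 'torque': array([-0.00617576,  0.0367519 , -0.00366847]), 'gripper_width': 91.2659752309555}
side 394.15181771020565 394.15181771020565 325.32793124778095 189.69072903868894 [[-0.991, -0.1336, 0.0027, 556.5359], [-0.0526, 0.3721, -0.9267, 120.0355], [0.1228, -0.9185, -0.3758, 772.8625], [0.0, 0.0, 0.0, 1.0]]
top 488.2073000621384 488.2073000621384 322.22240352941185 197.92458478141756 [[-0.015, -0.9999, 0.0082, -29.7271], [-0.9821, 0.0132, -0.1879, 577.8585], [0.1877, -0.0108, -0.9822, 969.4405], [0.0, 0.0, 0.0, 1.0]]
wrist 354.9628246981926 354.9628246981926 320.6756691501691 197.80129429296875 [[0.303, 0.953, -0.0026, -572.7294], [0.9147, -0.29, 0.2813, -31.9743], [0.2673, -0.0876, -0.9596, 392.3162], [0.0, 0.0, 0.0, 1.0]]
```

View pics/top0.png

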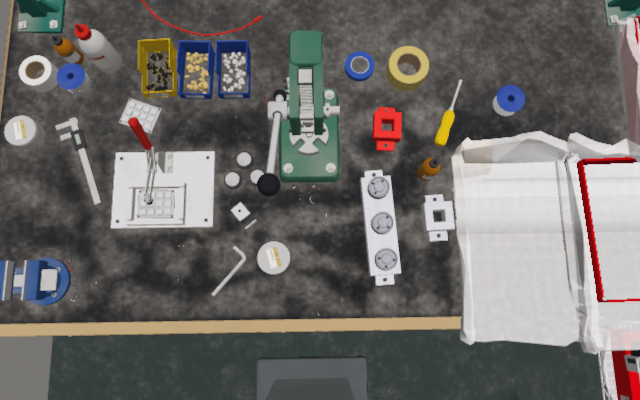

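View pics/side0.png

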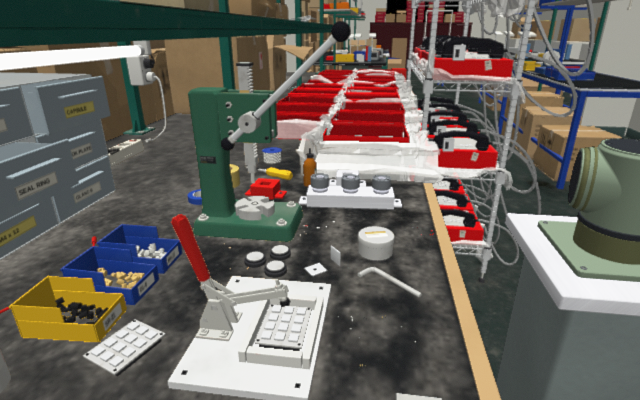

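View pics/wrist0.png

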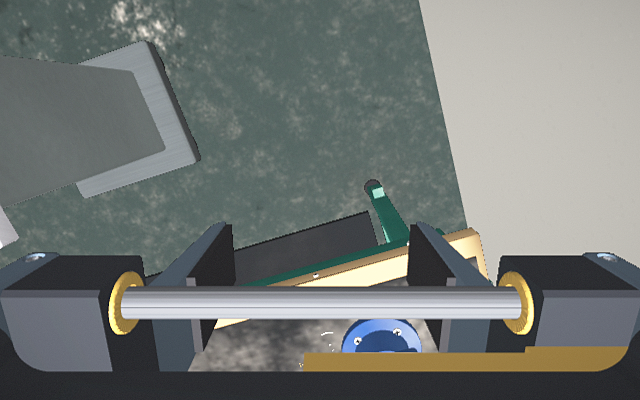

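The top view shows the rack at about (381,225) with its wheels at (378,187), (382,223) and (386,260). The white or grey rework block is at (438,217), with the red decoy at (387,128). The oil is at (429,168), the tin at (273,258) and the key at (230,270). I'll enlarge this area.

Run:
```python
import cv2
i=cv2.imread('pics/top0.png')
cv2.imwrite('pics/top0c.png',cv2.resize(i[150:300,345:475],None,fx=5,fy=5,interpolation=cv2.INTER_CUBIC)[:,:][:600*2].copy()[0:750:1] if 0 else cv2.resize(i[160:290,345:475],None,fx=4.6,fy=4.6,interpolation=cv2.INTER_CUBIC))
i=cv2.imread('pics/side0.png')
cv2.imwrite('pics/side0c.png',cv2.resize(i[130:260,240:440],None,fx=4,fy=4,interpolation=cv2.INTER_CUBIC))
```

```text
(no output)
```

View pics/top0c.png

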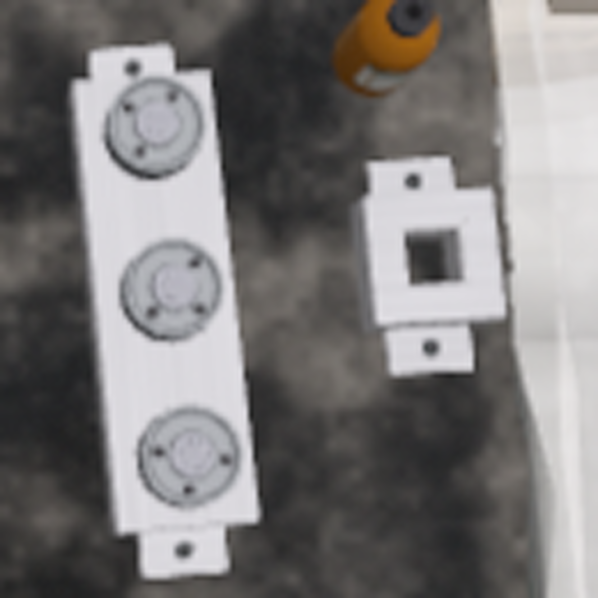

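View pics/side0c.png

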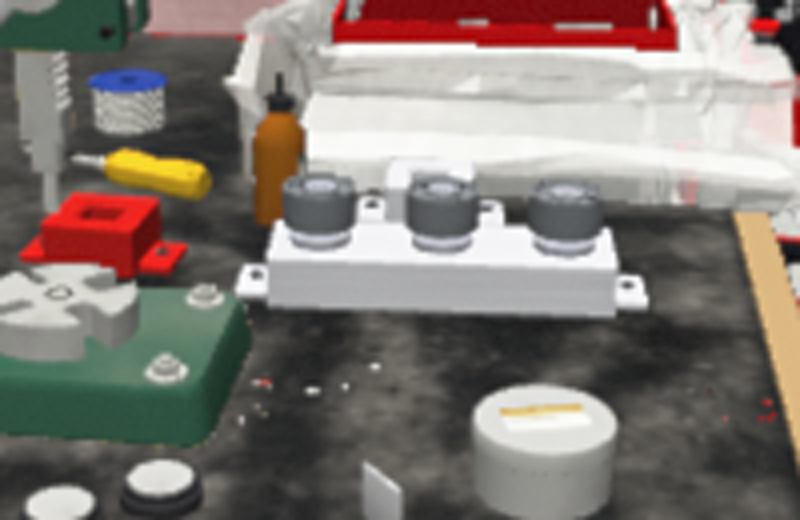

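```bash
cat > h.py <<'E'
import numpy as np
def load(n): return np.load(n+'0.npy',allow_pickle=True).item()
def bp(f,u,v,z):
    V=f["view"];R=V[:3,:3];t=V[:3,3]
    d=R.T@np.array([(u-f["cx"])/f["fx"],(v-f["cy"])/f["fy"],1]);c=-R.T@t
    return c+d*(z-c[2])/d[2]
def proj(f,p):
    q=f["view"]@np.array([*p,1]);return f["fx"]*q[0]/q[2]+f["cx"],f["fy"]*q[1]/q[2]+f["cy"]
E
python3 - <<'E'
from h import *
f=load('top')
def c(x,y,z): return np.round(bp(f,(x+.5)/4.6-.5+345,(y+.5)/4.6-.5+160,z),1)
for p in[(157,123),(174,286),(192,454)]:print('w',c(*p,71))
for p in[(73,85),(211,69),(259,520),(115,533)]:print('rack',c(*p,34))
for p in[(364,199),(492,187),(505,318),(377,325)]:print('blk',c(*p,34))
for p in[(406,231),(460,228),(464,281),(410,284)]:print('sock',c(*p,34))
for p in[(413,181),(431,348)]:print('scr',c(*p,8))
for p in[(133,68),(184,550)]:print('rscr',c(*p,8))
print('oil',c(414,14,106), c(362,80,0))
for n,u,v,z in[('press knob',268,184,300),('press base',282,180,0),('pressbr',338,178,0),('tin',273,258,40)]:print(n,bp(f,u,v,z).round())
s=load('side')
for p in [(319,185),(441,184),(567,187)]:print('side w',bp(s,(p[0]+.5)/4-.5+240,(p[1]+.5)/4-.5+130,71).round(1))
E
```

```text
w [ 597.2 -155.5   71. ]
w [ 522.9 -160.3   71. ]
w [ 448.5 -165.4   71. ]
rack [ 623.9 -121.5   34. ]
rack [ 630.7 -186.7   34. ]
rack [ 420.7 -199.8   34. ]
rack [ 415.8 -134.3   34. ]
blk [ 567.7 -255.4   34. ]
blk [ 572.5 -315.5   34. ]
blk [ 511.1 -317.5   34. ]
blk [ 508.6 -258.2   34. ]
sock [ 552.3 -274.1   34. ]
sock [ 553.4 -299.3   34. ]
sock [ 528.5 -299.6   34. ]
sock [ 527.5 -274.5   34. ]
scr [ 580.7 -285.1    8. ]
scr [ 500.5 -289.     8. ]
rscr [ 637.9 -153.1    8. ]
rscr [ 408.3 -168.7    8. ]
oil [ 637.2 -265.9  106. ] [ 632.4 -265.2    0. ]
press knob [554.  51. 300.]
press base [630.  50.   0.]
pressbr [633. -74.   0.]
tin [454.  66.  40.]
side w [ 596.8 -151.7   71. ]
side w [ 523.5 -163.9   71. ]
side w [ 447.3 -169.4   71. ]
```

```bash
cat >> h.py <<'E'
from scipy.spatial.transform import Rotation as Ro
def cam(f): return -f["view"][:3,:3].T@f["view"][:3,3]
def tri(a,pa,b,pb):
    from scipy.optimize import least_squares
    r=lambda x:np.r_[np.subtract(proj(a,x),pa),np.subtract(proj(b,x),pb)]
    s=least_squares(r,[500,0,100]);return s.x.round(),s.cost
def plan(way,pose=None):
    """way: list of (x,y,z,yaw) commanded ; prints tool-frame delta per way from pose."""
    x,y,z,w=pose
    for (X,Y,Z,W) in way:
        c,s=np.cos(np.radians(w)),np.sin(np.radians(w));dx,dy=X-x,Y-y
        print("to",(X,Y,Z,W),"tool shift",round(c*dx+s*dy,1),round(s*dx-c*dy,1),round(z-Z,1),"rotz",round(w-W,1)); x,y,z,w=X,Y,Z,W
E
python3 - <<'E'
from h import *
t,s,w=load('top'),load('side'),load('wrist')
R=Ro.from_euler('xyz',[-179.9,0,162.36],degrees=True)
print('cam in tool',R.inv().apply(cam(w)-[174,547.5,186.8]).round(), 'optical axis tool',R.inv().apply(w["view"][2,:3]).round(2))
print('knob',tri(t,(268,184),s,(340,31)))
print('bag corner',tri(t,(458,152),s,(316,154)), tri(t,(462,330),s,(430,178)),tri(t,(455,200),s,(320,175)))
print('press top',tri(t,(306,35),s,(215,92)))
E
```

```text
cam in tool [  80.   -1. -197.] optical axis tool [-0.28 -0.    0.96]
knob (array([533.,  41., 398.]), np.float64(0.009036064306981808))
bag corner (array([ 655., -324.,   77.]), np.float64(48.836870260912775)) (array([ 305., -325.,   17.]), np.float64(2.8889585328470675)) (array([ 595., -332.,    3.]), np.float64(70.0740696015606))
press top (array([801., -16., 293.]), np.float64(80.26312624110335))
```

Run:
```python
import cv2
i=cv2.imread('pics/side0.png')
cv2.imwrite('pics/side0d.png',cv2.resize(i[100:230,280:480],None,fx=4,fy=4,interpolation=cv2.INTER_CUBIC))
```

```text
(no output)
```

View pics/side0d.png

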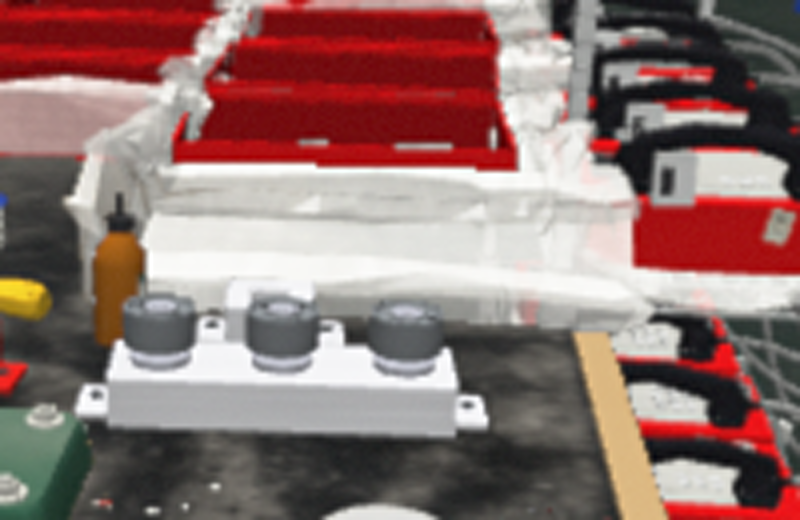

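```bash
cat >> h.py <<'E'
def rows(path):
    for a,b in zip(path[:-1],path[1:]):
        w=np.radians(a[3]);c,s=np.cos(w),np.sin(w);dx,dy=b[0]-a[0],b[1]-a[1]
        print([round(v,1) for v in (c*dx+s*dy,s*dx-c*dy,a[2]-b[2],0,0,a[3]-b[3])])
E
python3 - <<'E'
from h import *
N=17
u=np.linspace(0,1,N+1); th=72.4+(-20.2-72.4)*u
r=np.interp(th,[-20.2,-8,5,15,40,72.4],[478,410,370,370,420,575])
r=np.convolve(np.pad(r,1,mode='edge'),[.25,.5,.25],'valid');r[0]=575;r[-1]=478
yaw=np.interp(u,[0,.9],[162.4,94]);
p=[(rr*np.cos(np.radians(t)),rr*np.sin(np.radians(t)),187.7-27.7*uu,w) for rr,t,uu,w in zip(r,th,u,yaw)]
print(np.round(p[-1],1));rows(p)
E
```

```text
[ 448.6 -165.1  160.    94. ]
[np.float64(-52.1), np.float64(-28.5), np.float64(1.6), 0, 0, np.float64(4.5)]
[np.float64(-49.1), np.float64(-29.3), np.float64(1.6), 0, 0, np.float64(4.5)]
[np.float64(-46.2), np.float64(-29.9), np.float64(1.6), 0, 0, np.float64(4.5)]
[np.float64(-43.2), np.float64(-30.4), np.float64(1.6), 0, 0, np.float64(4.5)]
[np.float64(-40.2), np.float64(-30.7), np.float64(1.6), 0, 0, np.float64(4.5)]
[np.float64(-38.0), np.float64(-27.1), np.float64(1.6), 0, 0, np.float64(4.5)]
[np.float64(-36.9), np.float64(-20.2), np.float64(1.6), 0, 0, np.float64(4.5)]
[np.float64(-36.0), np.float64(-17.1), np.float64(1.6), 0, 0, np.float64(4.5)]
[np.float64(-34.7), np.float64(-17.5), np.float64(1.6), 0, 0, np.float64(4.5)]
[np.float64(-33.6), np.float64(-16.7), np.float64(1.6), 0, 0, np.float64(4.5)]
[np.float64(-33.5), np.float64(-13.2), np.float64(1.6), 0, 0, np.float64(4.5)]
[np.float64(-34.7), np.float64(-7.1), np.float64(1.6), 0, 0, np.float64(4.5)]
[np.float64(-37.1), np.float64(0.2), np.float64(1.6), 0, 0, np.float64(4.5)]
[np.float64(-40.0), np.float64(5.6), np.float64(1.6), 0, 0, np.float64(4.5)]
[np.float64(-43.4), np.float64(9.9), np.float64(1.6), 0, 0, np.float64(4.5)]
[np.float64(-47.6), np.float64(14.2), np.float64(1.6), 0, 0, np.float64(1.3)]
[np.float64(-52.0), np.float64(12.1), np.float64(1.6), 0, 0, np.float64(0.0)]
```

```bash
python3 -m creep '[[0,-52,-28.5,0,0,0,4.5],[0,-49,-29.5,0,0,0,4.5],[0,-46,-30,0,0,0,4.5],[0,-43,-30.5,0,0,0,4.5],[0,-40,-30.5,0,0,0,4.5]]' 40 && python3 -m creep '[[0,-38,-27,2,0,0,4.5],[0,-37,-20,2,0,0,4.5],[0,-36,-17,2,0,0,4.5],[0,-35,-17.5,2,0,0,4.5],[0,-33.5,-16.5,2,0,0,4.5]]'
```

```text
time_s: 0.78
ee_pos: [313.5, 313.7, 187.4]
ee_rot: [-180.0, 0.0, 139.7]
force: [0.3, -0.1, -0.4]
gripper_width: 91.6
time_s: 1.4
ee_pos: [357.8, 114.7, 177.5]
ee_rot: [180.0, 0.0, 117.2]
force: [1.1, -0.2, -1.0]
gripper_width: 91.0
```

```bash
python3 -m creep '[[0,-33.5,-13,2,0,0,4.5],[0,-34.5,-7,2,0,0,4.5],[0,-37,0,2,0,0,4.5],[0,-40,5.5,2,0,0,4.5],[0,-43.5,10,2,0,0,4.5]]' && python3 -m creep '[[0,-47.5,14,2,0,0,1],[0,-52,12,2,0,0,0],[0,0,0,0,0,0,0],[0,0,0,0,0,0,0]]'
python3 - <<'E'
from workcell import *
import cv2,numpy as np
s=state();print(s)
f=grab_frame("wrist"); cv2.imwrite("pics/w1.png",f["frame"][:,:,::-1]); np.save("w10.npy",f,allow_pickle=True)
E
```

```text
time_s: 2.02
ee_pos: [412.3, -69.3, 167.6]
ee_rot: [180.0, -0.0, 94.7]
force: [-1.3, -0.6, -0.2]
gripper_width: 91.0
time_s: 2.52
ee_pos: [444.9, -164.8, 163.2]
ee_rot: [-179.9, -0.1, 93.8]
force: [0.2, 0.9, 0.2]
gripper_width: 91.2
{'time_s': 2.525, 'qpos': array([-2.17421260e+01,  1.03814706e+01,  1.04332025e+02,  3.81160338e-02,
        6.53813081e+01, -2.55917758e+01]), 'qvel': array([ 1.34927104, -0.77830131,  0.59474166,  0.00755998, -0.27766989,
       -0.06514919]), 'effort': array([-7.49748051e-01, -3.16747499e+01, -2.23011053e+01,  3.87803637e-03,
        1.53122091e-02, -1.00006790e-03]), 'ee_pos': array([ 444.91377606, -164.81529249,  163.21895391]), 'ee_rot': array([-1.79929449e+02, -7.21810768e-02,  9.38336984e+01]), 'force': array([0.18774449, 0.93697572, 0.24068684]), 'torque': array([-0.06794399,  0.06161466,  0.03697185]), 'gripper_width': 91.23563962720912}
```

View pics/w1.png

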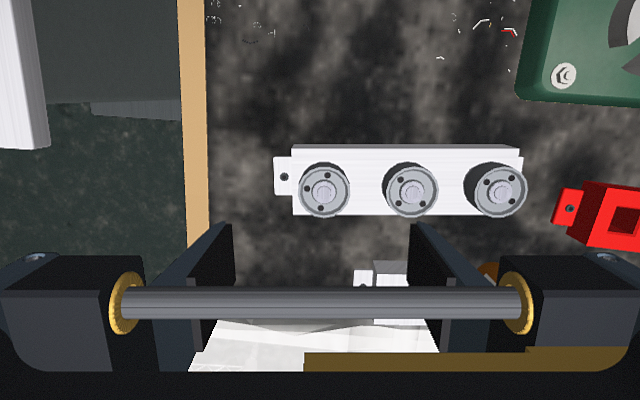

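Run:
```python
import cv2
i=cv2.imread('pics/w1.png')
cv2.imwrite('pics/w1c.png',cv2.resize(i[135:225,270:530],None,fx=3,fy=3,interpolation=cv2.INTER_CUBIC))
```

```text
(no output)
```

View pics/w1c.png

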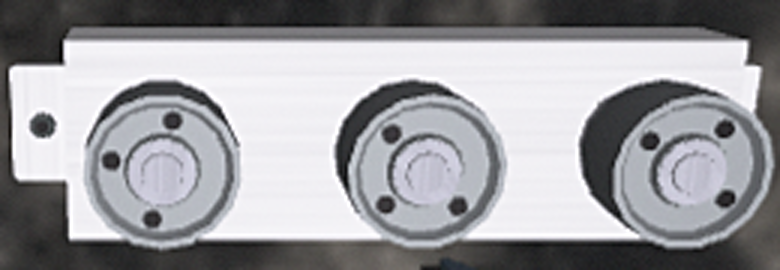

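Run:
```python
from h import *
f=load('w1')
for p in[(163,172),(429,173.5),(693.5,172.5)]:print(bp(f,(p[0]+.5)/3-.5+270,(p[1]+.5)/3-.5+135,70.5).round(1))
for p in[(65,40),(747,40),(70,240),(42,125)]:print('rk',bp(f,(p[0]+.5)/3-.5+270,(p[1]+.5)/3-.5+135,34 if p[0]>50 else 8).round(1))
```

```text
[ 447.2 -166.    70.5]
[ 522.2 -161.4   70.5]
[ 596.5 -156.1   70.5]
rk [ 415.3 -136.1   34. ]
rk [ 623.8 -122.1   34. ]
rk [ 419.7 -200.8   34. ]
rk [ 406.8 -169.4    8. ]
```

```bash
python3 -m creep '[[0.32,-1.2,2.8,40,0,0,0],[0.32,0,0,30,0,0,0],[0.32,0,0,0,0,0,0],[0.32,0,0,0,0,0,0]]' 40
python3 - <<'E'
from workcell import *
import cv2,numpy as np
f=grab_frame("wrist"); cv2.imwrite("pics/w2.png",f["frame"][:,:,::-1]); np.save("w20.npy",f,allow_pickle=True)
E
```

```text
time_s: 3.08
ee_pos: [449.2, -165.9, 94.8]
ee_rot: [179.9, 0.0, 93.9]
force: [-0.7, -0.2, 0.3]
gripper_width: 62.0
```

View pics/w2.png

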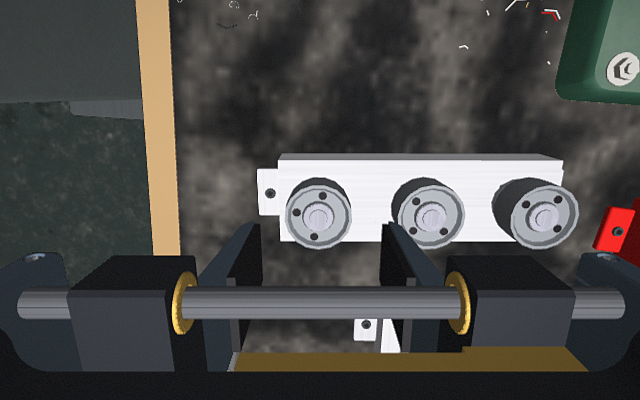

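```bash
python3 -m creep '[[0.32,0,-1.2,30,0,0,0],[0.32,0,0,23,0,0,0],[0.32,0,0,0,0,0,0]]' && python3 -m creep '[[0.6,0,0,0,0,0,0],[0.6,0,0,0,0,0,0],[0.6,0,0,0,0,0,0],[0.6,0,0,0,0,0,0]]' 35; python3 -c "
from workcell import state;s=state();print(s['force'],s['torque'],s['gripper_width'])"
```

```text
time_s: 3.5
ee_pos: [446.9, -166.2, 40.6]
ee_rot: [-179.9, -0.0, 93.9]
force: [0.6, -0.8, -0.6]
gripper_width: 62.3
time_s: 4.0
ee_pos: [447.8, -166.9, 41.9]
ee_rot: [179.9, 0.1, 93.9]
force: [-1.4, -1.2, 6.8]
gripper_width: 42.9
[-1.37275283 -1.19333748  6.82027943] [-0.13920949  0.40276662 -0.04463929] 42.940265729784855
```

```bash
cat > st.py <<'E'
from workcell import state
s=state();print('F',s['force'].round(1),'T',s['torque'].round(3),'w',s['gripper_width'].round(1),'q6',s['qpos'][5].round(1))
E
python3 -m creep '[[0.6,0,0,0,0,0,5],[0.6,0,0,0,0,0,10],[0.6,0,0,0,0,0,10]]';python3 st.py; python3 -m creep '[[0.6,0,0,0,0,0,10],[0.6,0,0,0,0,0,10],[0.6,0,0,0,0,0,10]]';python3 st.py; python3 -m creep '[[0.6,0,0,0,0,0,5],[0.6,0,0,0,0,0,0],[0.6,0,0,0,0,0,0]]';python3 st.py
python3 - <<'E'
from workcell import *
import cv2,numpy as np
f=grab_frame("wrist"); cv2.imwrite("pics/w3.png",f["frame"][:,:,::-1])
E
```

```text
time_s: 4.38
ee_pos: [447.0, -166.7, 41.8]
ee_rot: [180.0, 0.0, 68.6]
force: [-2.7, 0.1, 8.7]
gripper_width: 42.5
time_s: 4.75
ee_pos: [446.3, -166.2, 41.8]
ee_rot: [-179.9, 0.0, 38.5]
force: [-4.3, 0.8, 9.4]
gripper_width: 42.7
time_s: 5.12
ee_pos: [446.2, -166.1, 41.8]
ee_rot: [-179.9, 0.0, 33.9]
force: [-4.9, 0.9, 9.3]
gripper_width: 42.4Traceback (most recent call last):
  File "st.py", line 2, in <module>
    s=state();print('F',s['force'].round(1),'T',s['torque'].round(3),'w',s['gripper_width'].round(1),'q6',s['qpos'][5].round(1))
                                                                         ^^^^^^^^^^^^^^^^^^^^^^^^
AttributeError: 'float' object has no attribute 'round'
Traceback (most recent call last):
  File "st.py", line 2, in <module>
    s=state();print('F',s['force'].round(1),'T',s['torque'].round(3),'w',s['gripper_width'].round(1),'q6',s['qpos'][5].round(1))
                                                                         ^^^^^^^^^^^^^^^^^^^^^^^^
AttributeError: 'float' object has no attribute 'round'
Traceback (most recent call last):
  File "st.py", line 2, in <module>
    s=state();print('F',s['force'].round(1),'T',s['torque'].round(3),'w',s['gripper_width'].round(1),'q6',s['qpos'][5].round(1))
                                                                         ^^^^^^^^^^^^^^^^^^^^^^^^
AttributeError: 'float' object has no attribute 'round'
```

View pics/w3.png

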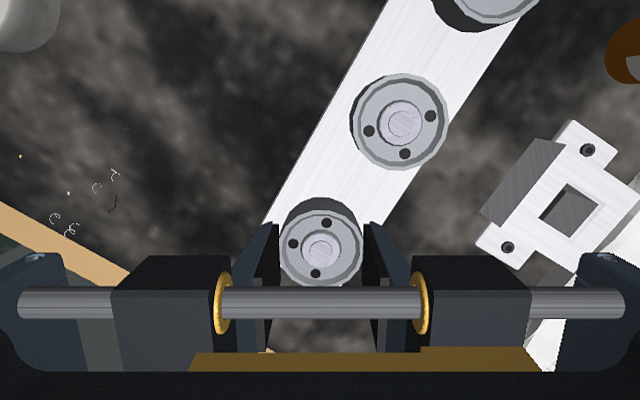

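```bash
cat > st.py <<'E'
from workcell import state
s=state();print('F',s['force'].round(1),'T',s['torque'].round(3),'eff6',round(float(s['effort'][5]),3),'w',round(float(s['gripper_width']),1),'q6',round(float(s['qpos'][5]),1),flush=True)
E
python3 st.py;python3 -m creep '[[0.6,0,0,0,0,0,-8],[0.6,0,0,0,0,0,-8],[0.6,0,0,0,0,0,-8]]';python3 st.py; python3 -m creep '[[0.6,0,0,0,0,0,-8],[0.6,0,0,0,0,0,-8],[0.6,0,0,0,0,0,-8]]';python3 st.py;python3 -m creep '[[0.6,0,0,0,0,0,0],[0.6,0,0,0,0,0,0]]';python3 st.py
```

```text
F [-4.6  2.2 10.1] T [ 0.179  0.96  -0.062] eff6 0.005 w 43.2 q6 34.3
time_s: 5.55
ee_pos: [446.8, -166.6, 41.9]
ee_rot: [-180.0, 0.0, 58.1]
force: [-4.0, -1.7, 9.1]
gripper_width: 43.0
F [-4.  -1.7  9.1] T [-0.067  0.777  0.03 ] eff6 0.923 w 43.0 q6 10.1
time_s: 5.92
ee_pos: [447.4, -166.8, 41.9]
ee_rot: [179.9, 0.0, 82.1]
force: [-2.2, 0.5, 5.9]
gripper_width: 42.8
F [-2.2  0.5  5.9] T [-0.172  0.483  0.022] eff6 0.922 w 42.8 q6 -13.9
time_s: 6.18
ee_pos: [447.4, -166.8, 41.9]
ee_rot: [179.9, 0.0, 81.9]
force: [-1.8, -0.5, 7.2]
gripper_width: 43.1
F [-1.8 -0.5  7.2] T [-0.126  0.571 -0.043] eff6 0.004 w 43.1 q6 -13.7
```

```bash
python3 -m creep '[[0.32,0,0,0,0,0,0],[0.32,0,0,0,0,0,0],[0.32,0,0,0,0,0,0]]';python3 -m creep '[[0.32,0,0,25,0,0,0]]' >/dev/null 2>&1 & sleep 0; wait; echo
```

```text
time_s: 6.55
ee_pos: [447.4, -166.5, 40.6]
ee_rot: [180.0, -0.0, 81.9]
force: [-0.1, 0.1, -0.0]
gripper_width: 61.6
```

I gave that last row the wrong sign: +z is down. I'll check the state at once.

```bash
python3 st.py; python3 -c "
from workcell import state;s=state();print(s['time_s'],s['ee_pos'],s['ee_rot'])"
```

```text
F [0.5 0.5 0.6] T [-0.087  0.068  0.02 ] eff6 -0.001 w 61.4 q6 -13.7
6.675 [ 449.1640376  -167.14852323   16.64852192] [1.79724615e+02 5.51847911e-02 8.18613889e+01]
```

Run:
```python
from workcell import *
import cv2,numpy as np
for n in("wrist","side"):
    f=grab_frame(n); i=f["frame"][:,:,::-1]
    if n=="side": i=cv2.resize(i[100:230,280:480],None,fx=4,fy=4)
    cv2.imwrite(f"pics/{n}4.png",i)
s=state();print(s['time_s'],s['ee_pos'],s['ee_rot'],s['force'],s['torque'])
```

```text
6.775 [ 445.48773036 -165.73108417   13.89917103] [-1.79736595e+02 -7.15826095e-02  8.18640898e+01] [-1.15819033 -0.11419228 -0.53016513] [-0.07020428  0.03068286  0.05256479]
```

View pics/wrist4.png

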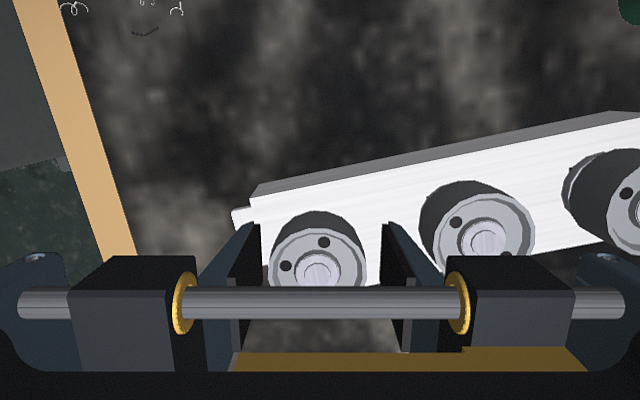

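View pics/side4.png

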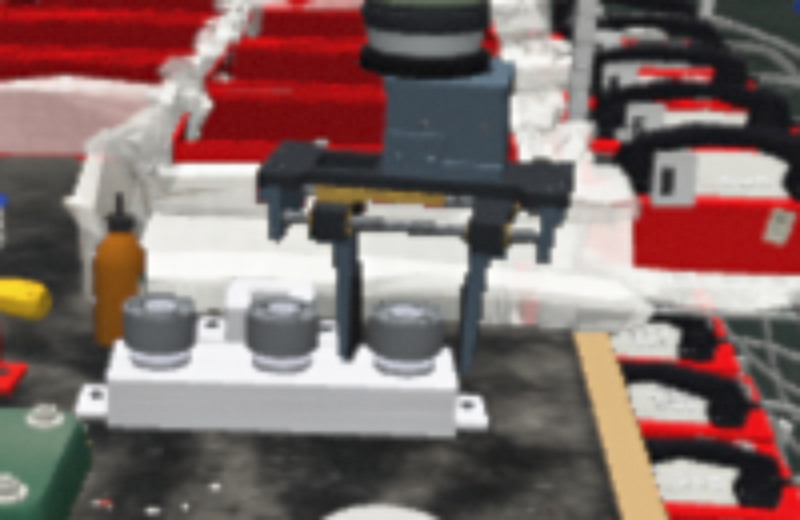

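```bash
python3 -m creep '[[0.32,0,0,-25,0,0,0],[0.32,0,0,-25,0,0,0],[0.32,0,0,-25,0,0,0],[0.32,0,0,0,0,0,0],[0.32,0,0,0,0,0,0]]'; python3 st.py
```

```text
time_s: 7.4
ee_pos: [446.7, -166.2, 90.2]
ee_rot: [-179.9, -0.0, 81.9]
force: [-0.6, 0.5, -0.4]
gripper_width: 61.9
F [-0.6  0.5 -0.4] T [-0.082  0.128  0.037] eff6 0.001 w 61.9 q6 -13.7
```

```bash
python3 -m creep '[[0.32,7.5,37,0,0,0,0],[0.32,8,37,0,0,0,0],[0.32,0,0,0,0,0,0],[0.32,0,0,0,0,0,0]]'
python3 - <<'E'
from workcell import *
import cv2,numpy as np
f=grab_frame("wrist"); cv2.imwrite("pics/w5.png",f["frame"][:,:,::-1]); np.save("w50.npy",f,allow_pickle=True)
s=state();print(s['ee_pos'],s['ee_rot'])
E
```

```text
time_s: 7.9
ee_pos: [521.3, -161.2, 89.3]
ee_rot: [-179.8, -0.0, 81.9]
force: [-0.8, 0.4, -0.5]
gripper_width: 61.9
[ 521.14290074 -161.30053307   89.62586161] [-1.79829690e+02 -2.86013144e-02  8.18591468e+01]
```

View pics/w5.png

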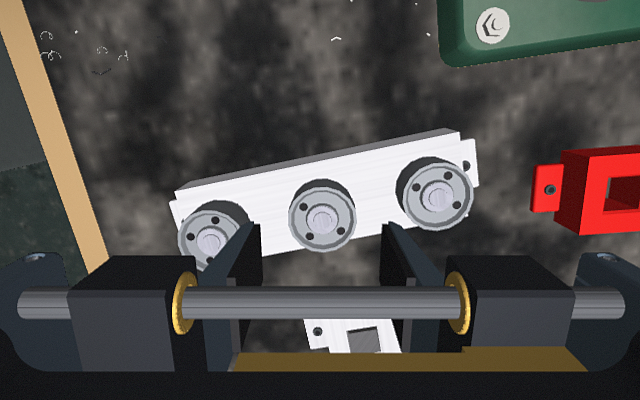

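Middle wheel centred at (321,217), midway between the finger tips at 258 and 384. Going down to about z=42, then grip and turn.

```bash
python3 -m creep '[[0.32,0,0.7,24,0,0,0],[0.32,0,0,24,0,0,0],[0.32,0,0,0,0,0,0]]' && python3 -m creep '[[0.6,0,0,0,0,0,0],[0.6,0,0,0,0,0,0],[0.6,0,0,0,0,0,0],[0.6,0,0,0,0,0,0]]' 35; python3 st.py;python3 -m creep '[[0.6,0,0,0,0,0,8],[0.6,0,0,0,0,0,8],[0.6,0,0,0,0,0,8]]';python3 st.py; python3 -m creep '[[0.6,0,0,0,0,0,8],[0.6,0,0,0,0,0,8],[0.6,0,0,0,0,0,8],[0.6,0,0,0,0,0,8]]';python3 st.py;python3 -m creep '[[0.6,0,0,0,0,0,0],[0.6,0,0,0,0,0,0]]';python3 st.py;  python3 - <<'E'
from workcell import *
import cv2,numpy as np
f=grab_frame("wrist"); cv2.imwrite("pics/w6.png",f["frame"][:,:,::-1])
E
```

```text
time_s: 8.32
ee_pos: [520.8, -161.2, 41.1]
ee_rot: [-179.7, -0.1, 81.8]
force: [-0.1, 0.5, -0.0]
gripper_width: 62.0
time_s: 8.82
ee_pos: [523.2, -161.8, 43.9]
ee_rot: [180.0, 0.0, 81.9]
force: [-2.8, 0.8, 6.0]
gripper_width: 36.8
F [-2.8  0.8  6. ] T [-0.012  0.728  0.02 ] eff6 0.004 w 36.8 q6 -10.2
time_s: 9.2
ee_pos: [524.1, -162.7, 44.0]
ee_rot: [179.8, 0.0, 57.6]
force: [-0.6, -2.7, 4.4]
gripper_width: 36.3
F [-0.6 -2.7  4.4] T [-0.459  0.448  0.062] eff6 -0.852 w 36.3 q6 14.0
time_s: 9.7
ee_pos: [523.8, -162.4, 43.9]
ee_rot: [179.9, -0.0, 25.6]
force: [-2.4, -1.7, 5.0]
gripper_width: 36.4
F [-2.4 -1.7  5. ] T [-0.188  0.525  0.026] eff6 -0.842 w 36.4 q6 46.0
time_s: 9.95
ee_pos: [524.1, -162.3, 44.0]
ee_rot: [179.9, -0.1, 26.0]
force: [-2.1, -1.5, 5.1]
gripper_width: 36.4
F [-2.1 -1.5  5.1] T [-0.196  0.435  0.018] eff6 -0.001 w 36.4 q6 45.7
```

View pics/w6.png

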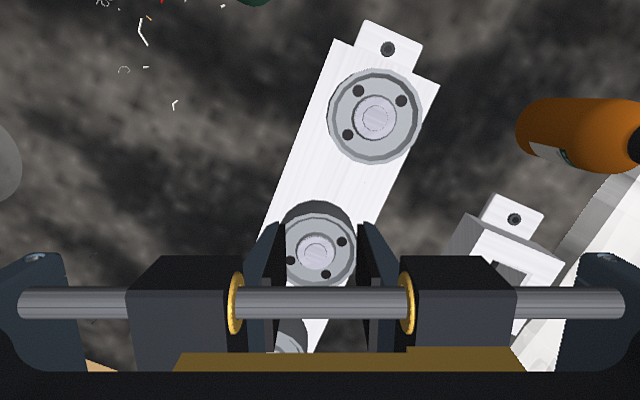

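Run:
```python
from workcell import *
import cv2,numpy as np
f=grab_frame("side"); i=f["frame"][:,:,::-1]
a=cv2.resize(i[120:220,290:430],None,fx=5.5,fy=5.5,interpolation=cv2.INTER_CUBIC)
cv2.imwrite("pics/s7.png",a)
i=cv2.imread("pics/w6.png");cv2.imwrite("pics/w6c.png",cv2.resize(i[190:340,225:425],None,fx=4,fy=4,interpolation=cv2.INTER_CUBIC))
```

```text
(no output)
```

View pics/s7.png

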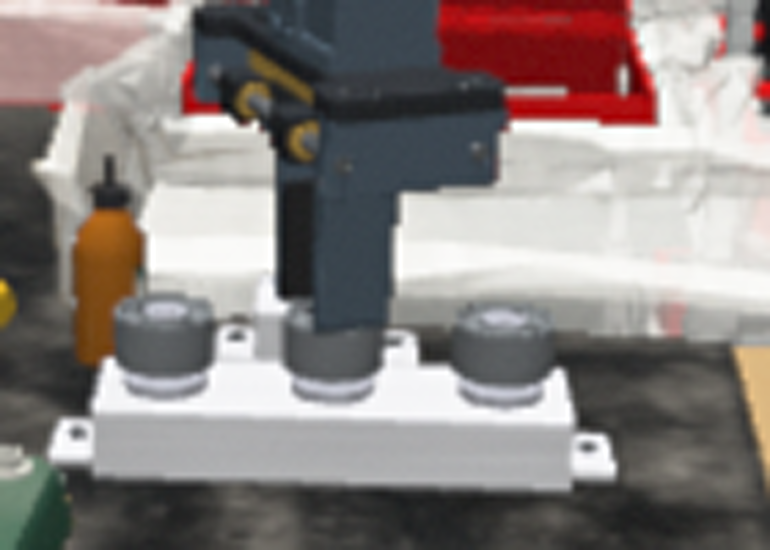

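View pics/w6c.png

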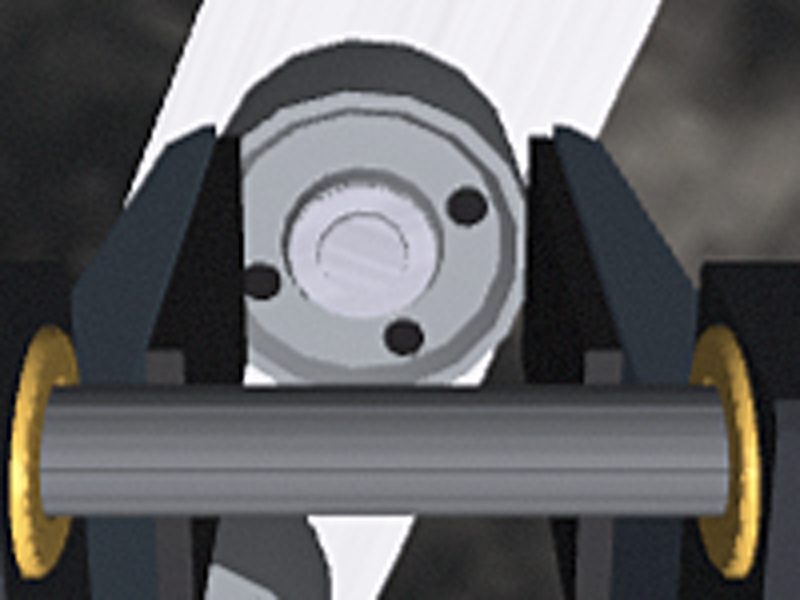

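Run:
```python
from h import *
s=load('side')
for z in (14,24,34,40):
    print(z,[tuple(np.round(proj(s,p)).astype(int)) for p in [(484,-153,z),(404,-155,z)]], 'obs (367,190),(397,193)')
# s7: tip corners (315,330),(385,325) /5.5 + (290,120)
print('s7 obs',(315/5.5+290,330/5.5+120),(385/5.5+290,325/5.5+120))
w=np.radians(26); tx=np.array([np.cos(w),np.sin(w)]);ty=np.array([np.sin(w),-np.cos(w)])
c=np.array([524,-162])
for z in(44,54,64,70):
    print(z,[tuple(np.round(proj(s,[*(c-ty*k+tx*m),z]),1)) for k,m in((25,16),(25,-16))])
```

```text
14 [(np.int64(365), np.int64(200)), (np.int64(398), np.int64(201))] obs (367,190),(397,193)
24 [(np.int64(365), np.int64(196)), (np.int64(398), np.int64(197))] obs (367,190),(397,193)
34 [(np.int64(365), np.int64(192)), (np.int64(399), np.int64(194))] obs (367,190),(397,193)
40 [(np.int64(365), np.int64(190)), (np.int64(399), np.int64(191))] obs (367,190),(397,193)
s7 obs (347.27272727272725, 180.0) (360.0, 179.0909090909091)
44 [(np.float64(346.9), np.float64(190.6)), (np.float64(359.3), np.float64(189.1))]
54 [(np.float64(347.0), np.float64(186.7)), (np.float64(359.4), np.float64(185.2))]
64 [(np.float64(347.1), np.float64(182.8)), (np.float64(359.6), np.float64(181.3))]
70 [(np.float64(347.2), np.float64(180.4)), (np.float64(359.7), np.float64(179.0))]
```

The pictures from both cameras show that the true finger tips stand about 25 mm higher than the reported TCP z. So the middle wheel was only caught at its top edge and slipped. The near wheel did turn with the tool. I'll open and re-measure before going deeper.

```bash
python3 -m creep '[[0.32,0,0,0,0,0,0],[0.32,0,0,0,0,0,0],[0.32,0,0,-8,0,0,0],[0.32,0,0,0,0,0,0]]'
python3 - <<'E'
from workcell import *
import cv2,numpy as np
f=grab_frame("wrist"); i=f["frame"][:,:,::-1]
cv2.imwrite("pics/w8.png",cv2.resize(i[0:340,200:640],None,fx=1.75,fy=1.75,interpolation=cv2.INTER_CUBIC)); np.save("w80.npy",f,allow_pickle=True)
s=state();print(s['ee_pos'],s['ee_rot'])
E
```

```text
time_s: 10.55
ee_pos: [523.4, -161.4, 50.9]
ee_rot: [-180.0, -0.0, 25.9]
force: [1.3, 1.2, -0.2]
gripper_width: 61.7
[ 523.20181025 -161.37905475   50.60065734] [-1.79963774e+02  4.40556483e-03  2.58743989e+01]
```

View pics/w8.png

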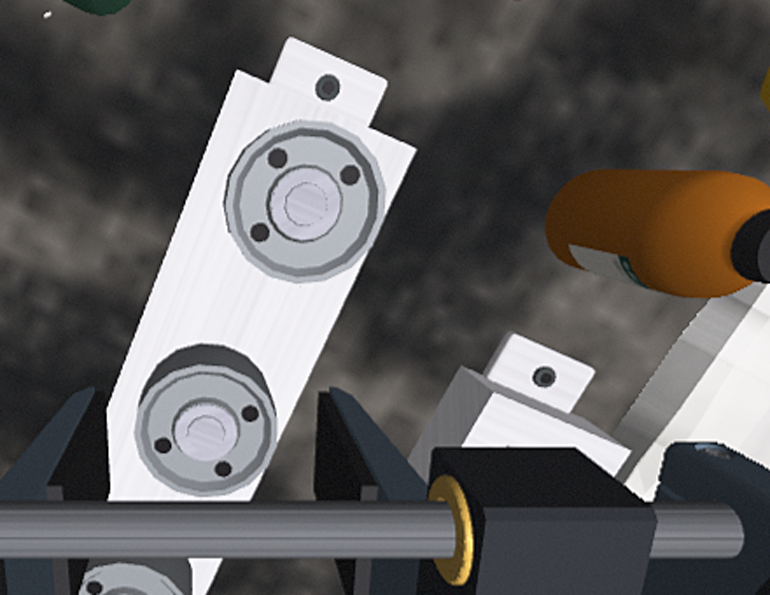

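Run:
```python
from h import *
f=load('w8')
P=lambda p,z:bp(f,(p[0]+.5)/1.75-.5+200,(p[1]+.5)/1.75-.5,z).round(1)
print('mid',P((206,432),70.5),'far',P((306,203),70.5))
for z in(70,75,78,82):
    a,b=P((107,393),z),P((317,393),z);m=(a+b)/2
    w=np.radians(25.9);d=m[:2]-[523.2,-161.4]
    print(z,'pads sep',np.linalg.norm(a-b).round(1),'mid in tool',(d@[np.cos(w),np.sin(w)]).round(1),(d@[np.sin(w),-np.cos(w)]).round(1))
```

```text
mid [ 522.5 -161.1   70.5] far [ 597.2 -156.1   70.5]
70 pads sep 64.1 mid in tool 12.2 1.3
75 pads sep 62.3 mid in tool 14.1 1.3
78 pads sep 61.3 mid in tool 15.2 1.3
82 pads sep 59.9 mid in tool 16.8 1.3
```

```bash
python3 -m creep '[[0.32,-0.5,-1.5,16,0,0,0],[0.32,0,0,16,0,0,0],[0.32,0,0,0,0,0,0]]' && python3 -m creep '[[0.6,0,0,0,0,0,0],[0.6,0,0,0,0,0,0],[0.6,0,0,0,0,0,0],[0.6,0,0,0,0,0,0]]' 35; python3 st.py
```

```text
time_s: 10.98
ee_pos: [520.9, -160.0, 17.0]
ee_rot: [-179.8, 0.2, 25.9]
force: [1.0, 0.5, -0.5]
gripper_width: 61.9
time_s: 11.48
ee_pos: [522.6, -160.6, 19.0]
ee_rot: [180.0, -0.0, 25.9]
force: [-0.1, 0.4, 1.3]
gripper_width: 45.5
F [-0.1  0.4  1.3] T [ 0.058  0.131 -0.038] eff6 -0.008 w 45.5 q6 45.8
```

```bash
python3 -m creep '[[0.6,0,0,0,0,0,-8],[0.6,0,0,0,0,0,-8],[0.6,0,0,0,0,0,-8]]';python3 st.py; python3 -m creep '[[0.6,0,0,0,0,0,-8],[0.6,0,0,0,0,0,-8],[0.6,0,0,0,0,0,-8],[0.6,0,0,0,0,0,-8]]';python3 st.py;python3 -m creep '[[0.6,0,0,0,0,0,0],[0.6,0,0,0,0,0,0]]';python3 st.py;  python3 - <<'E'
from workcell import *
import cv2,numpy as np
f=grab_frame("wrist"); cv2.imwrite("pics/w9.png",f["frame"][:,:,::-1])
E
```

```text
time_s: 11.85
ee_pos: [522.3, -160.0, 19.0]
ee_rot: [-180.0, -0.1, 50.0]
force: [-0.9, 2.3, 3.2]
gripper_width: 45.5
F [-0.9  2.3  3.2] T [ 0.299  0.235 -0.371] eff6 0.569 w 45.5 q6 21.6
time_s: 12.35
ee_pos: [522.2, -159.9, 19.0]
ee_rot: [-180.0, -0.1, 82.0]
force: [-0.8, 1.5, 2.4]
gripper_width: 45.8
F [-0.8  1.5  2.4] T [ 0.359  0.16  -0.298] eff6 0.569 w 45.8 q6 -10.4
time_s: 12.6
ee_pos: [522.3, -160.0, 19.0]
ee_rot: [-180.0, -0.1, 81.8]
force: [-1.4, 4.4, 6.1]
gripper_width: 45.3
F [-1.4  4.4  6.1] T [0.742 0.274 0.079] eff6 0.019 w 45.3 q6 -10.1
```

View pics/w9.png

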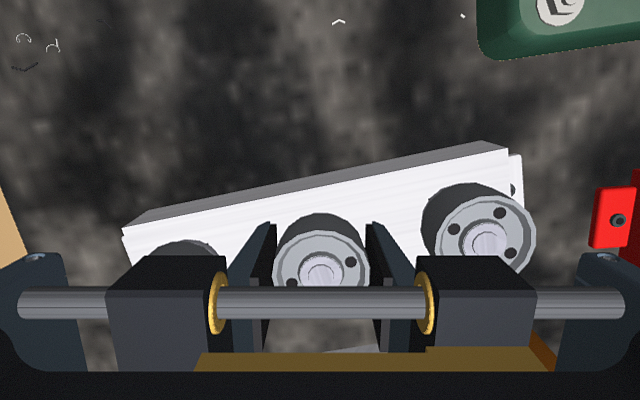

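```bash
python3 -m creep '[[0.32,0,0,0,0,0,0],[0.32,0,0,0,0,0,0],[0.32,0,0,-22,0,0,0],[0.32,0,0,-22,0,0,0],[0.32,0,0,0,0,0,0]]';  python3 -m creep '[[0.32,7.4,36.7,0,0,0,0],[0.32,7.4,36.7,0,0,0,0],[0.32,0,0,0,0,0,0],[0.32,0,0,0,0,0,0]]'
python3 - <<'E'
from workcell import *
import cv2,numpy as np
f=grab_frame("wrist"); i=f["frame"][:,:,::-1]
cv2.imwrite("pics/w10.png",i); np.save("w100.npy",f,allow_pickle=True)
s=state();print(s['ee_pos'],s['ee_rot'])
f=grab_frame("top"); cv2.imwrite("pics/t10.png",cv2.resize(f["frame"][60:300,200:500,::-1],None,fx=2.4,fy=2.4))
E
```

```text
time_s: 13.28
ee_pos: [523.6, -161.4, 63.8]
ee_rot: [179.8, 0.1, 81.8]
force: [0.1, -0.6, -0.5]
gripper_width: 62.2
time_s: 13.78
ee_pos: [595.5, -156.1, 61.2]
ee_rot: [-179.8, -0.0, 81.9]
force: [-1.3, -1.0, 0.2]
gripper_width: 61.9
[ 595.44412223 -156.20587517   61.5886776 ] [-1.79841420e+02 -9.88098085e-03  8.18532792e+01]
```

View pics/w10.png

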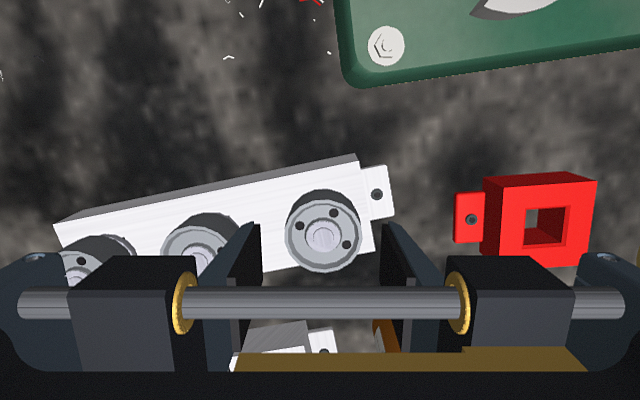

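View pics/t10.png

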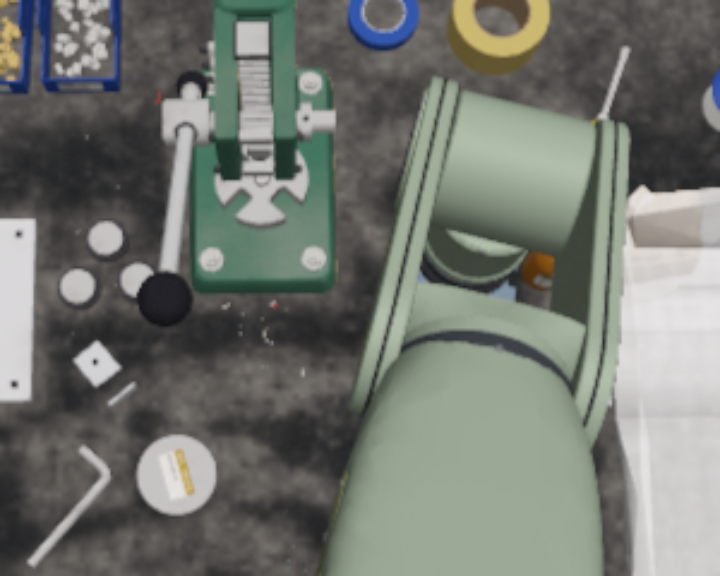

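```bash
python3 -m creep '[[0.32,0,1.2,22,0,0,0],[0.32,0,0,20,0,0,0],[0.32,0,0,0,0,0,0]]' && python3 -m creep '[[0.6,0,0,0,0,0,0],[0.6,0,0,0,0,0,0],[0.6,0,0,0,0,0,0],[0.6,0,0,0,0,0,0]]' 35; python3 st.py;python3 -m creep '[[0.6,0,0,0,0,0,-8],[0.6,0,0,0,0,0,-8],[0.6,0,0,0,0,0,-8]]';python3 st.py; python3 -m creep '[[0.6,0,0,0,0,0,-8],[0.6,0,0,0,0,0,-8],[0.6,0,0,0,0,0,-8],[0.6,0,0,0,0,0,-8]]';python3 st.py;python3 -m creep '[[0.6,0,0,0,0,0,0],[0.6,0,0,0,0,0,0]]';python3 st.py
```

```text
time_s: 14.25
ee_pos: [596.1, -156.2, 19.3]
ee_rot: [-179.8, -0.0, 81.8]
force: [-0.2, -0.1, 0.8]
gripper_width: 62.3
time_s: 14.75
ee_pos: [597.9, -156.5, 21.6]
ee_rot: [-180.0, 0.0, 81.9]
force: [-3.7, -0.0, 6.9]
gripper_width: 45.3
F [-3.7 -0.   6.9] T [-0.088  0.766  0.058] eff6 0.005 w 45.3 q6 -7.6
time_s: 15.12
ee_pos: [598.5, -156.5, 21.6]
ee_rot: [179.9, 0.0, 106.1]
force: [-2.2, 1.2, 5.1]
gripper_width: 45.2
F [-2.2  1.2  5.1] T [0.009 0.547 0.007] eff6 0.922 w 45.2 q6 -31.9
time_s: 15.62
ee_pos: [599.2, -156.1, 21.6]
ee_rot: [179.9, 0.1, 138.1]
force: [-0.9, 2.5, 4.5]
gripper_width: 45.2
F [-0.9  2.5  4.5] T [0.247 0.208 0.045] eff6 0.918 w 45.2 q6 -63.9
time_s: 15.88
ee_pos: [599.2, -156.1, 21.7]
ee_rot: [179.9, 0.1, 137.7]
force: [-0.7, 1.8, 3.9]
gripper_width: 45.5
F [-0.7  1.8  3.9] T [0.323 0.223 0.   ] eff6 -0.005 w 45.5 q6 -63.4
```

```bash
python3 -m creep '[[0.32,0,0,0,0,0,0],[0.32,0,0,0,0,0,0],[0.32,0,0,-40,0,0,0],[0.32,0,0,-50,0,0,0],[0.32,0,0,0,0,0,0]]'; python3 -m creep '[[0.32,13.6,-40.5,0,0,0,0],[0.32,13.6,-40.5,0,0,0,0],[0.32,13.6,-40.5,0,0,0,0],[0.32,13.6,-40.5,0,0,0,0],[0.32,0,0,0,0,0,9]]'; python3 -m creep '[[0.32,0,0,0,0,0,10],[0.32,0,0,0,0,0,10],[0.32,0,0,0,0,0,10],[0.32,0,0,0,0,0,10],[0.32,0,0,0,0,0,10]]';python3 -m creep '[[0.32,0,0,0,0,0,10],[0.32,0,0,0,0,0,10],[0.32,0,0,0,0,0,10],[0.32,0,0,0,0,0,10],[0.32,0,0,0,0,0,10]]';python3 -m creep '[[0.32,0,0,0,0,0,8],[0.32,0,0,0,0,0,0],[0.32,0,0,0,0,0,0]]'
python3 - <<'E'
from workcell import *
import cv2,numpy as np
f=grab_frame("wrist"); i=f["frame"][:,:,::-1]
cv2.imwrite("pics/w11.png",i); np.save("w110.npy",f,allow_pickle=True)
E
```

```text
time_s: 16.5
ee_pos: [601.2, -157.5, 114.8]
ee_rot: [179.8, 0.5, 137.8]
force: [-0.1, 0.2, -1.5]
gripper_width: 62.3
time_s: 17.12
ee_pos: [445.8, -240.7, 109.3]
ee_rot: [-179.9, -0.2, 128.4]
force: [0.5, 0.5, -0.2]
gripper_width: 62.3
time_s: 17.75
ee_pos: [448.4, -239.8, 109.2]
ee_rot: [-179.9, -0.0, 78.5]
force: [-0.0, -0.0, -0.4]
gripper_width: 62.0
time_s: 18.38
ee_pos: [448.4, -239.8, 109.2]
ee_rot: [-179.9, 0.1, 28.5]
force: [-0.6, 0.4, 0.1]
gripper_width: 62.0
time_s: 18.75
ee_pos: [448.8, -239.9, 110.0]
ee_rot: [-179.9, 0.0, 21.0]
force: [0.4, 0.6, -0.4]
gripper_width: 62.2
```

View pics/w11.png

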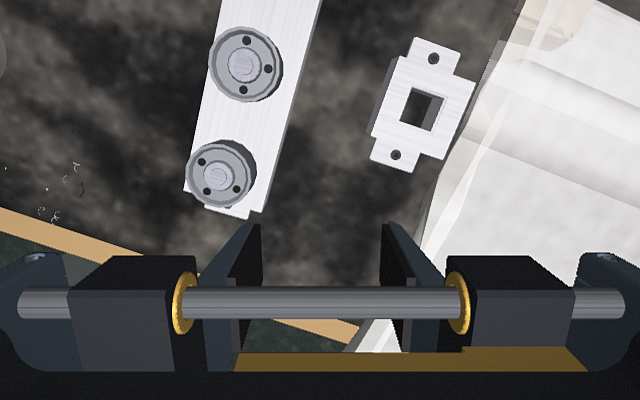

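Run:
```python
import cv2
i=cv2.imread('pics/w11.png')
cv2.imwrite('pics/w11c.png',cv2.resize(i[30:180,360:480],None,fx=4,fy=4,interpolation=cv2.INTER_CUBIC))
```

```text
(no output)
```

View pics/w11c.png

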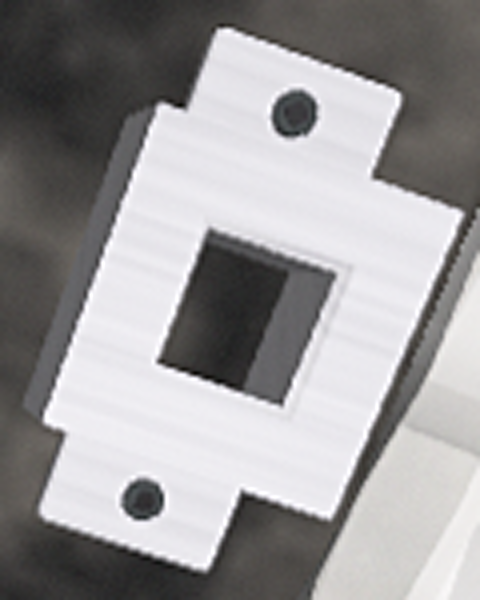

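Run:
```python
from h import *
f=load('w11')
P=lambda p,z:bp(f,(p[0]+.5)/4-.5+360,(p[1]+.5)/4-.5+30,z)
def q(L,z):
    A=np.array([P(p,z) for p in L]);print(A[:,:2].round(1).tolist(),'c',A.mean(0).round(1),'ang',[round(float(np.degrees(np.arctan2(*(b-a)[1::-1]))),1) for a,b in zip(A,np.roll(A,-1,0))])
q([(155,102),(462,212),(332,520),(45,425)],34)
q([(210,231),(336,272),(286,407),(159,362)],34)
q([(294,113),(143,498)],8)
i=f["frame"]
P2=lambda u,v:bp(f,u,v,70.5).round(1)
print('near',P2(218,176),'mid',P2(241.5,65))
```

```text
[[567.6, -255.2], [570.6, -315.4], [510.9, -318.8], [507.8, -259.5]] c [ 539.2 -287.2   34. ] ang [-87.2, -176.8, 93.0, 4.1]
[[551.1, -273.8], [552.8, -298.7], [527.3, -300.9], [526.3, -274.9]] c [ 539.4 -287.1   34. ] ang [-85.9, -175.0, 92.2, 2.5]
[[579.7, -285.6], [499.6, -289.4]] c [ 539.7 -287.5    8. ] ang [-177.3, 2.7]
near [ 447.6 -166.5   70.5] mid [ 521.3 -160.3   70.5]
```

```bash
python3 -m creep '[[0.32,48.5,-23.7,0,0,0,0],[0.32,48.5,-23.6,0,0,0,0],[0.32,0,0,0,0,0,-10],[0.32,0,0,0,0,0,-10],[0.32,0,0,0,0,0,-10]]'; python3 -m creep '[[0.32,0,0,0,0,0,-10],[0.32,0,0,0,0,0,-10],[0.32,0,0,15,0,0,-10],[0.32,0,0,15,0,0,-10],[0.32,0,0,15,0,0,-3]]';python3 -m creep '[[0.32,0,0,0,0,0,0],[0.32,0,0,0,0,0,0]]'
python3 - <<'E'
from workcell import *
import cv2,numpy as np
f=grab_frame("wrist"); i=f["frame"][:,:,::-1]
cv2.imwrite("pics/w12.png",i); np.save("w120.npy",f,allow_pickle=True)
s=state();print(s['ee_pos'],s['ee_rot'])
E
```

```text
time_s: 19.42
ee_pos: [523.1, -161.1, 110.3]
ee_rot: [-180.0, 0.0, 51.3]
force: [0.0, -0.0, 0.2]
gripper_width: 62.3
time_s: 20.05
ee_pos: [523.0, -161.4, 65.1]
ee_rot: [180.0, -0.0, 94.1]
force: [0.2, -1.0, -0.3]
gripper_width: 62.3
time_s: 20.3
ee_pos: [523.4, -161.5, 66.1]
ee_rot: [180.0, 0.0, 93.8]
force: [1.0, 0.2, -1.1]
gripper_width: 61.9
[ 523.56283002 -161.54025781   66.27011421] [1.79928863e+02 2.26019812e-02 9.38466597e+01]
```

View pics/w12.png

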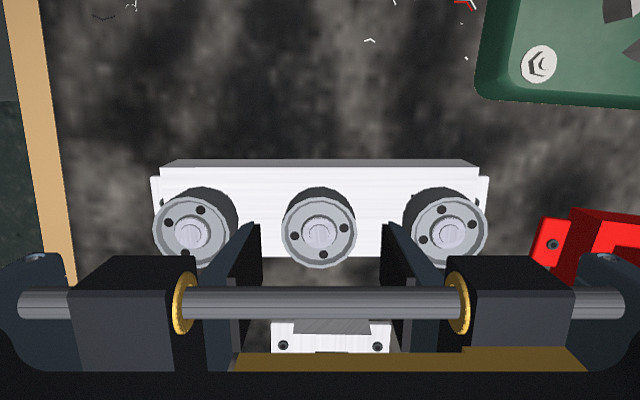

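```bash
python3 -m creep '[[0.32,0,-0.8,24,0,0,0],[0.32,0,0,23,0,0,0],[0.32,0,0,0,0,0,0]]' && python3 -m creep '[[0.6,0,0,0,0,0,0],[0.6,0,0,0,0,0,0],[0.6,0,0,0,0,0,0],[0.6,0,0,0,0,0,0]]' 35; python3 st.py;python3 -m creep '[[0.6,0,0,0,0,0,2.3],[0.6,0,0,0,0,0,2.3],[0.6,0,0,0,0,0,0]]';python3 st.py; python3 -m creep '[[0.6,0,0,-4,0,0,0],[0.6,0,0,-4,0,0,0],[0.6,0,0,0,0,0,0],[0.6,0,0,0,0,0,0]]';python3 st.py
```

```text
time_s: 20.72
ee_pos: [521.3, -161.1, 17.9]
ee_rot: [-179.9, -0.1, 93.9]
force: [0.0, -0.9, -0.6]
gripper_width: 61.6
time_s: 21.22
ee_pos: [522.6, -161.6, 19.8]
ee_rot: [179.9, 0.0, 93.9]
force: [-2.2, -0.4, 6.0]
gripper_width: 45.0
F [-2.2 -0.4  6. ] T [-0.116  0.507  0.009] eff6 -0.001 w 45.0 q6 -22.3
time_s: 21.6
ee_pos: [522.7, -161.6, 19.8]
ee_rot: [179.9, 0.0, 89.2]
force: [-2.0, 0.2, 6.5]
gripper_width: 45.4
F [-2.   0.2  6.5] T [-0.089  0.328 -0.111] eff6 -0.053 w 45.4 q6 -17.6
time_s: 22.1
ee_pos: [522.0, -161.3, 26.4]
ee_rot: [-180.0, -0.0, 89.3]
force: [1.1, -0.7, -4.0]
gripper_width: 45.5
F [ 1.1 -0.7 -4. ] T [-0.074  0.045  0.049] eff6 0.0 w 45.5 q6 -17.7
```

```bash
python3 -m creep '[[0.6,0,0,-10,0,0,0],[0.6,0,0,-16,0,0,0],[0.6,0,0,-16,0,0,0],[0.6,0,0,-8,0,0,0],[0.6,0,0,0,0,0,0]]';python3 st.py; python3 -m creep '[[0.6,-20,3,0,0,0,0.8],[0.6,-35,5,0,0,0,0],[0.6,-35,5,0,0,0,0],[0.6,-25,4,0,0,0,0],[0.6,-10.5,2,0,0,0,0]]';  python3 -m creep '[[0.6,0,0,0,0,0,0],[0.6,0,0,0,0,0,0],[0.6,0,0,0,0,0,0]]';python3 st.py
python3 - <<'E'
from workcell import *
import cv2,numpy as np
s=state();print(s['ee_pos'],s['ee_rot'])
for n in("wrist","side","top"):
    f=grab_frame(n); i=f["frame"][:,:,::-1]; np.save(n+"130.npy",f,allow_pickle=True)
    if n=="side": i=cv2.resize(i[120:220,290:430],None,fx=5.5,fy=5.5,interpolation=cv2.INTER_CUBIC)
    cv2.imwrite(f"pics/{n}13.png",i)
E
```

```text
time_s: 22.72
ee_pos: [522.7, -161.6, 77.7]
ee_rot: [179.9, 0.0, 89.3]
force: [0.3, -0.4, -4.4]
gripper_width: 45.4
F [ 0.3 -0.4 -4.4] T [-0.111  0.058 -0.02 ] eff6 0.0 w 45.4 q6 -17.7
time_s: 23.35
ee_pos: [538.0, -289.0, 76.0]
ee_rot: [-180.0, -0.0, 88.4]
force: [0.4, -0.3, -3.5]
gripper_width: 45.2
time_s: 23.72
ee_pos: [538.1, -286.3, 76.7]
ee_rot: [-180.0, -0.0, 88.5]
force: [-0.3, 0.9, -3.7]
gripper_width: 45.1
F [-0.3  0.9 -3.7] T [-0.082  0.07   0.01 ] eff6 0.001 w 45.1 q6 -27.6
[ 538.08930941 -286.30977703   76.69745616] [-1.79988639e+02 -2.63851435e-02  8.85256453e+01]
```

View pics/wrist13.png

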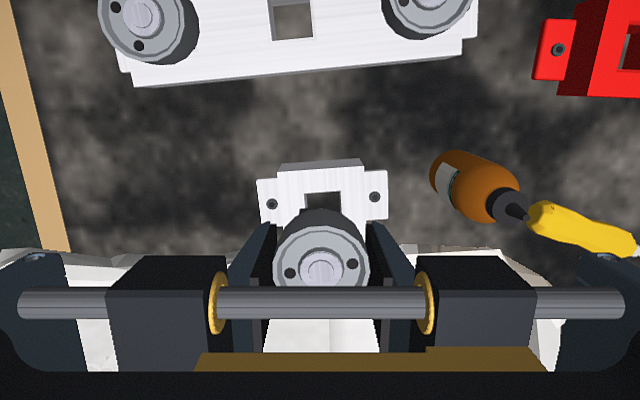

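View pics/side13.png

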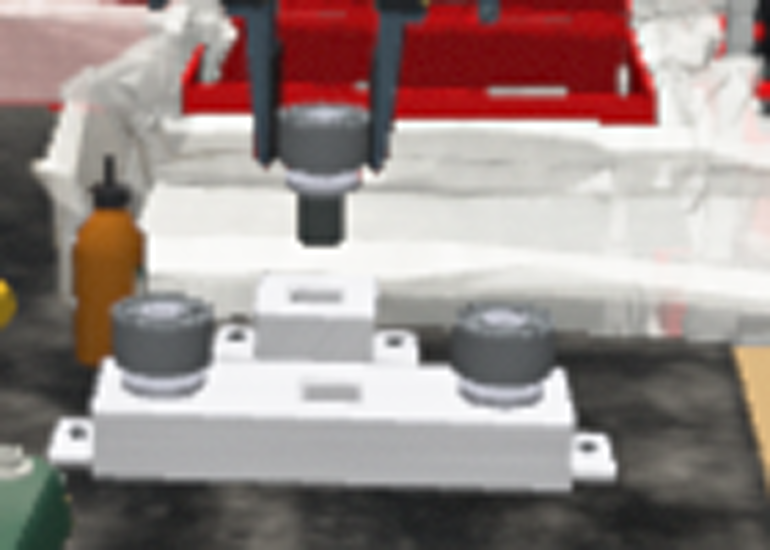

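Run:
```python
import cv2
i=cv2.imread('pics/wrist13.png')
cv2.imwrite('pics/w13c.png',cv2.resize(i[150:300,250:400],None,fx=4,fy=4,interpolation=cv2.INTER_CUBIC))
```

```text
(no output)
```

View pics/w13c.png

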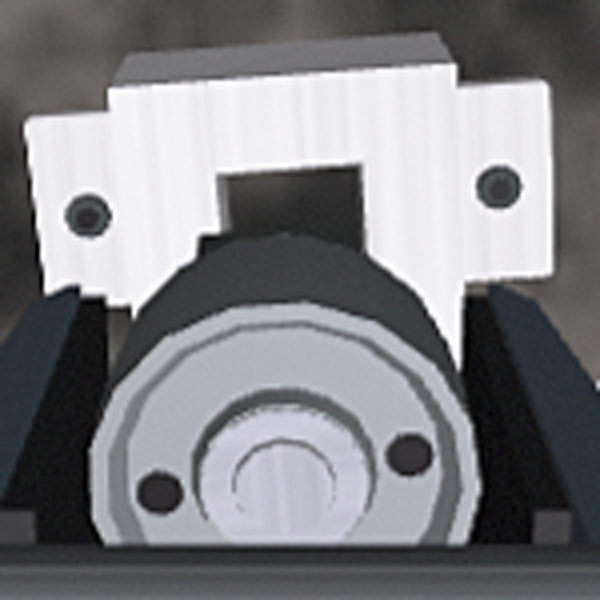

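Run:
```python
from h import *
f=load('wrist13')
P=lambda p,z:bp(f,(p[0]+.5)/4-.5+250,(p[1]+.5)/4-.5+150,z).round(1)
print('axle',P((286,482),128),P((286,482),126))
a,b=P((88,215),8),P((499,187),8);print('screws',a,b,(a+b)/2,np.degrees(np.arctan2(*(b-a)[1::-1])))
a,b=P((216,174),34),P((363,164),34);m=(a+b)/2;print('sock +y edge',a,b,np.degrees(np.arctan2(*(b-a)[1::-1])))
print('socket c from edge', m+np.array([np.sin(np.radians(3)),-np.cos(np.radians(3)),0])*13)
a,b=P((108,88),34),P((457,66),34);m=(a+b)/2;print('blk c from edge', a,b,m+np.array([np.sin(np.radians(3)),-np.cos(np.radians(3)),0])*30,np.degrees(np.arctan2(*(b-a)[1::-1])))
print('tcp [538.1,-286.3]')
# predicted shank bottom +y corners
for ang in(0,3,6):
    w=np.radians(ang);c=np.array(P((286,482),128))[:2]
    for sx in(-12,12):
        p=c+np.array([np.cos(w)*sx-np.sin(w)*12,np.sin(w)*sx+np.cos(w)*12])
        for z in (63,69):
            u,v=proj(f,[*p,z]);print(ang,sx,z,round((u+.5-250)*4-.5),round((v+.5-150)*4-.5))
```

```text
axle [ 538.1 -284.8  128. ] [ 538.1 -285.9  126. ]
screws [ 499.2 -289.4    8. ] [ 579.6 -285.7    8. ] [ 539.4  -287.55    8.  ] 2.63488703941609
sock +y edge [ 526.1 -274.4   34. ] [ 551.9 -273.3   34. ] 2.441364725191988
socket c from edge [ 539.68036743 -286.83218395   34.        ]
blk c from edge [ 508.1 -258.6   34. ] [ 568.2 -256.3   34. ] [ 539.72007869 -287.40888604   34.        ] 2.1916142435324732
tcp [538.1,-286.3]
0 -12 63 207 214
0 -12 69 205 226
0 12 63 361 210
0 12 69 363 222
3 -12 63 203 218
3 -12 69 201 230
3 12 63 357 207
3 12 69 359 218
6 -12 63 199 222
6 -12 69 197 234
6 12 63 353 203
6 12 69 354 215
```

```bash
python3 -m creep '[[0.6,-1.2,1.5,10,0,0,0.5],[0.6,0,0,12,0,0,0],[0.6,0,0,0,0,0,0],[0.6,0,0,0,0,0,0],[0.6,0,0,0,0,0,0]]'
python3 - <<'E'
from workcell import *
import cv2,numpy as np
s=state();print(s['ee_pos'],s['ee_rot'])
f=grab_frame("wrist"); i=f["frame"][:,:,::-1]; np.save("w140.npy",f,allow_pickle=True)
a=cv2.resize(i[150:300,250:400],None,fx=4,fy=4,interpolation=cv2.INTER_CUBIC)
cv2.imwrite("pics/w14c.png",a)
f=grab_frame("side"); i=f["frame"][:,:,::-1]
cv2.imwrite("pics/s14.png",cv2.resize(i[130:200,300:400],None,fx=8,fy=8,interpolation=cv2.INTER_CUBIC)); np.save("s140.npy",f,allow_pickle=True)
E
```

```text
time_s: 24.5
ee_pos: [539.9, -288.8, 54.9]
ee_rot: [180.0, 0.0, 88.0]
force: [0.2, 0.0, -3.5]
gripper_width: 44.9
[ 539.88478204 -288.77361496   54.90592826] [1.79961539e+02 1.41919925e-02 8.79633540e+01]
```

View pics/w14c.png

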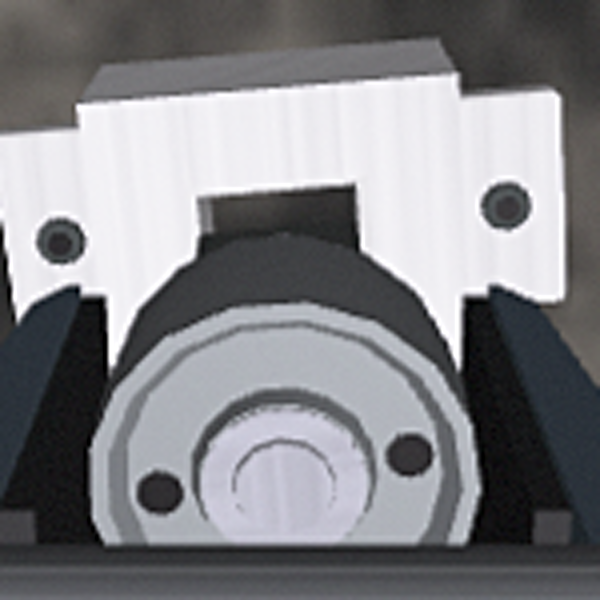

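View pics/s14.png

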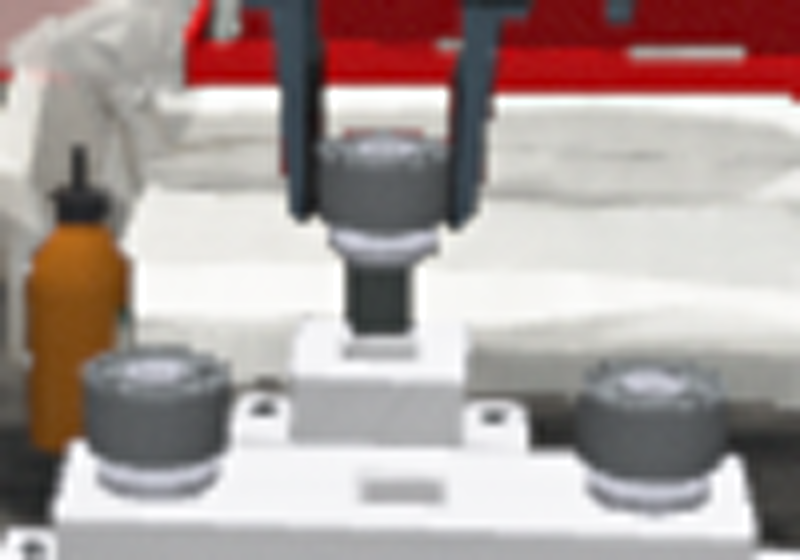

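Run:
```python
from h import *
f=load('w14')
P=lambda p,z:bp(f,(p[0]+.5)/4-.5+250,(p[1]+.5)/4-.5+150,z).round(1)
print('axle',P((286,482),106.2))
a,b=P((61,241),8),P((506,206),8);print('screws',a,b,(a+b)/2,np.degrees(np.arctan2(*(b-a)[1::-1])))
a,b=P((198,196),34),P((357,184),34);m=(a+b)/2;print('sock +y edge',a,b,m+np.array([np.sin(np.radians(2.6)),-np.cos(np.radians(2.6)),0])*13)
a,b=P((78,104),34),P((459,73),34);m=(a+b)/2;print('blk', m+np.array([np.sin(np.radians(2.6)),-np.cos(np.radians(2.6)),0])*30,np.degrees(np.arctan2(*(b-a)[1::-1])))
s=load('s14')
Q=lambda x,y:((x+.5)/8-.5+300,(y+.5)/8-.5+130)
# side: shank bottom center (378,332) at z 41; socket mouth centre (380,347); compare x
print(bp(s,*Q(378,150),106),'axle side')
for p in([539.7,-287.2,106.2],[539.7,-287.2,41],[539.7,-287.2,34]):
    u,v=proj(s,p);print(p,(u-300)*8,(v-130)*8)
```

```text
axle [ 539.9 -287.3  106.2]
screws [ 499.2 -289.6    8. ] [ 579.6 -285.8    8. ] [ 539.4 -287.7    8. ] 2.705995743777906
sock +y edge [ 526.3 -274.3   34. ] [ 551.8 -273.2   34. ] [ 539.63971885 -286.73661741   34.        ]
blk [ 539.56088964 -287.06911709   34.        ] 2.6807875810217556
[ 541.49994987 -280.21511464  106.        ] axle side
[539.7, -287.2, 106.2] 381.571315202541 140.42839584862622
[539.7, -287.2, 41] 377.03859230749913 323.20748531473964
[539.7, -287.2, 34] 376.56406051986096 342.34266963455366
```

```bash
python3 -m creep '[[0.6,0,0.2,3,0,0,0],[0.6,0,0,3,0,0,0],[0.6,0,0,3,0,0,0],[0.6,0,0,2,0,0,0],[0.6,0,0,0,0,0,0]]'; python3 st.py;  python3 -m creep '[[0.6,0,0,2,0,0,0],[0.6,0,0,2,0,0,0],[0.6,0,0,0,0,0,0]]'; python3 st.py
```

```text
time_s: 25.22
ee_pos: [539.7, -288.5, 43.4]
ee_rot: [-180.0, -0.0, 88.0]
force: [-0.5, -0.2, -4.1]
gripper_width: 45.7
F [-0.5 -0.2 -4.1] T [-0.096  0.027 -0.014] eff6 0.0 w 45.7 q6 -27.2
time_s: 25.6
ee_pos: [539.6, -288.5, 39.4]
ee_rot: [-180.0, -0.0, 88.0]
force: [-0.5, -0.0, -3.5]
gripper_width: 45.2
F [-0.5 -0.  -3.5] T [-0.116  0.025 -0.007] eff6 -0.001 w 45.2 q6 -27.2
```

```bash
python3 -m creep '[[0.6,0,0,2,0,0,0],[0.6,0,0,2,0,0,0],[0.6,0,0,2,0,0,0],[0.6,0,0,0,0,0,0]]'; python3 st.py;  python3 -m creep '[[0.6,0,0,2,0,0,0],[0.6,0,0,2,0,0,0],[0.6,0,0,2,0,0,0],[0.6,0,0,0,0,0,0]]'; python3 st.py
```

```text
time_s: 26.1
ee_pos: [539.7, -288.6, 33.4]
ee_rot: [-180.0, -0.0, 88.0]
force: [-0.4, 0.8, -3.7]
gripper_width: 45.3
F [-0.4  0.8 -3.7] T [-0.061  0.103 -0.   ] eff6 -0.003 w 45.3 q6 -27.2
time_s: 26.6
ee_pos: [539.7, -288.6, 27.3]
ee_rot: [-180.0, -0.0, 88.0]
force: [-1.1, -0.1, -3.9]
gripper_width: 45.3
F [-1.1 -0.1 -3.9] T [-0.061  0.055  0.014] eff6 -0.004 w 45.3 q6 -27.2
```

```bash
python3 -m creep '[[0.6,0,0,2,0,0,0],[0.6,0,0,2,0,0,0],[0.6,0,0,0,0,0,0]]'; python3 st.py;  python3 -m creep '[[0.6,0,0,1,0,0,0],[0.6,0,0,1,0,0,0],[0.6,0,0,0,0,0,0]]'; python3 st.py;  python3 -m creep '[[0.6,0,0,0.7,0,0,0],[0.6,0,0,0,0,0,0]]'; python3 st.py
```

```text
time_s: 26.98
ee_pos: [539.7, -288.6, 23.4]
ee_rot: [-180.0, -0.0, 88.0]
force: [-0.3, 0.4, -3.9]
gripper_width: 45.6
F [-0.3  0.4 -3.9] T [-0.05   0.081 -0.019] eff6 -0.005 w 45.6 q6 -27.2
time_s: 27.35
ee_pos: [539.8, -288.6, 21.5]
ee_rot: [-180.0, -0.0, 88.0]
force: [-0.5, 0.7, -4.4]
gripper_width: 45.6
F [-0.5  0.7 -4.4] T [ 0.026 -0.008  0.01 ] eff6 -0.004 w 45.6 q6 -27.2
time_s: 27.6
ee_pos: [539.8, -288.6, 20.9]
ee_rot: [180.0, -0.0, 88.0]
force: [0.8, 1.8, -3.4]
gripper_width: 45.7
F [ 0.8  1.8 -3.4] T [ 0.005 -0.     0.033] eff6 -0.005 w 45.7 q6 -27.2
```

```bash
python3 -m creep '[[0.6,0,0,0.6,0,0,0],[0.6,0,0,0.5,0,0,0],[0.6,0,0,0,0,0,0]]'; python3 st.py;  python3 -m creep '[[0.6,0,0,0.5,0,0,0],[0.6,0,0,0,0,0,0]]'; python3 st.py
```

```text
time_s: 27.98
ee_pos: [539.8, -288.5, 19.9]
ee_rot: [180.0, -0.0, 88.0]
force: [0.5, 1.2, -2.3]
gripper_width: 45.6
F [ 0.5  1.2 -2.3] T [0.103 0.067 0.017] eff6 -0.012 w 45.6 q6 -27.2
time_s: 28.22
ee_pos: [539.8, -288.6, 19.9]
ee_rot: [180.0, -0.0, 88.0]
force: [-2.0, 2.3, 3.0]
gripper_width: 45.2
F [-2.   2.3  3. ] T [ 0.292  0.355 -0.024] eff6 -0.024 w 45.2 q6 -27.2
```

```bash
python3 -m creep '[[0.32,0,0,0,0,0,0],[0.32,0,0,0,0,0,0],[0.32,0,0,0,0,0,0]]'; python3 -m creep '[[0.32,0,0,-15,0,0,0],[0.32,0,0,-25,0,0,0],[0.32,0,0,-40,0,0,0],[0.32,0,0,-40,0,0,0],[0.32,0,0,0,0,0,0]]'
python3 - <<'E'
from workcell import *
import cv2,numpy as np
f=grab_frame("wrist"); cv2.imwrite("pics/w15.png",f["frame"][:,:,::-1]); np.save("w150.npy",f,allow_pickle=True)
f=grab_frame("side"); i=f["frame"][:,:,::-1]
cv2.imwrite("pics/s15.png",cv2.resize(i[130:200,300:400],None,fx=8,fy=8,interpolation=cv2.INTER_CUBIC)); np.save("s150.npy",f,allow_pickle=True)
E
```

```text
time_s: 28.6
ee_pos: [540.0, -288.9, 19.3]
ee_rot: [180.0, 0.0, 88.0]
force: [-0.1, -0.5, 0.4]
gripper_width: 62.0
time_s: 29.22
ee_pos: [542.2, -290.0, 144.3]
ee_rot: [179.5, 0.2, 88.0]
force: [0.5, -0.0, -0.8]
gripper_width: 61.8
```

View pics/w15.png

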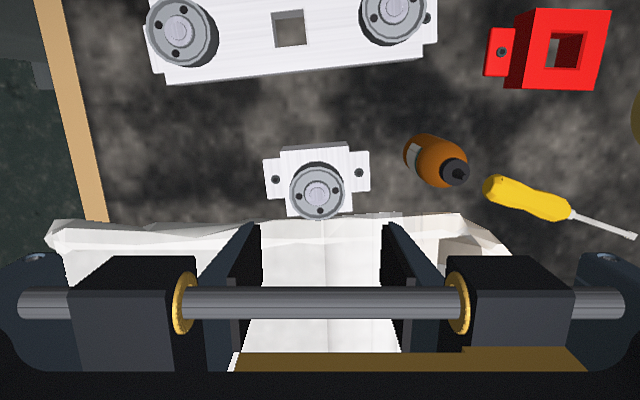

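View pics/s15.png

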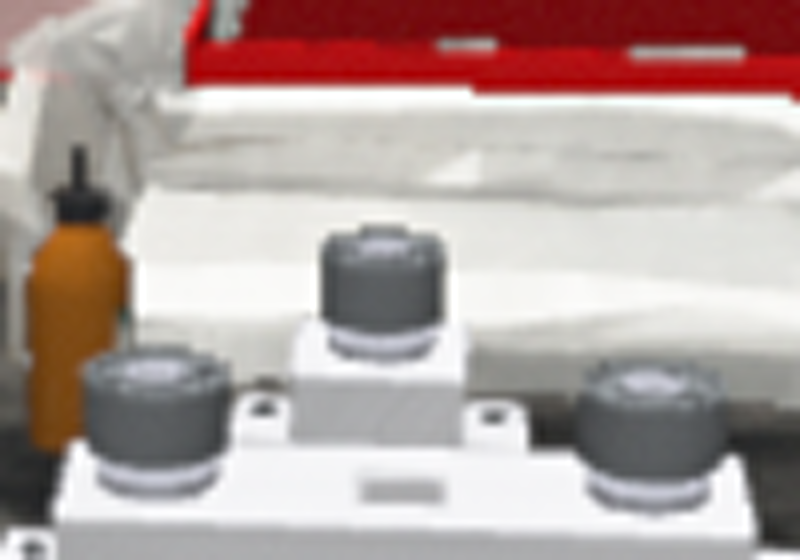

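```bash
python3 -m creep '[[0.32,0,0,0,0,0,0],[0.32,0,0,0,0,0,0]]'
python3 - <<'E'
from h import *
from workcell import *
f=load('w15');print('axle',bp(f,317,194,70.5).round(1))
s=load('s15');u,v=proj(s,[539.6,-287.2,71]);print('exp side axle',(u-300)*8,(v-130)*8,'obs ~(384,243)')
print(job_done())
E
```

```text
time_s: 29.58
ee_pos: [539.2, -288.3, 138.1]
ee_rot: [-179.9, -0.1, 88.0]
force: [-0.3, 0.1, -0.2]
gripper_width: 61.9
axle [ 539.7 -288.    70.5]
exp side axle 379.39093407882865 240.15291997751478 obs ~(384,243)
the job is handed in; nothing more can be done
None
```

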